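# Set up the sliding drill jig on a pine block

### The job

Get the drill jig ready for its next hole: slide the blue carriage fully back to its left stop so that the nest is clear, and lay the pine block flat in the nest, lengthwise between the two cheeks. Then slide the carriage over the block until it is fully home against its right stop, which pushes the block up to the end stop, and lock it there: move the red-headed pin from its holder into the hole in the carriage's lug, right down until its collar rests on the lug. Let go of everything and leave the other things on the bench where they are.

Things in the scene. Friction and masses are not known exactly. Their poses are not given: they have to be found in the camera images.
- jig: Drill jig screwed to the bench: grey base plate 170 (x) x 330 (y) x 12 mm. Origin: centre of the plate's underside, on the bench. Its x points away from the robot, its y to the left along the guide rail (24 mm wide, top at z 26, centre line at x = +55). The carriage's two stops stand on the rail at y = -115 (right) and +146 mm (left), tops at z 48.
- carriage (a joint): Travel of the blue carriage along the rail, m: 0 at the left stop (jig +y), growing to the right to 0.140 at the right stop. About 2.5 N of friction; it stays where it is left. Saddle 46 (x) x 70 (y) mm, top at z 58, under the knob.
- carriage_knob (a point): Centre of the top of the black round knob on the carriage: 25 mm diameter, 32 mm tall, top 100 mm above the bench, standing on a thinner 10 mm neck; saddle top at 58 mm. Take it from above. Axes as the jig's.
- drill_bush (a point): Top centre of the steel drill bush (24 mm wide, 65 mm above the bench) on the carriage's arm, which crosses the nest at z 46 to 58 and ends 23 mm right of the bush. From the arm's left end a pusher foot (40 mm wide) hangs down to z 16; its right face, 46.5 mm left of the bush, pushes the block to the right before it as the carriage closes. Axes as the jig's.
- lug_hole (a point): Centre of the top of the pin hole (10 mm, chamfered) in the steel lug on the carriage's left side, 50 mm left of the knob; lug from z 30 to 42 above the bench. Only at the right stop does it lie over the hole in the rail.
- nest (a point): Point on the nest's floor, jig (-25, -70, 12) mm, under the centre of a block fully home. The nest is a channel along y, 50 mm wide, between dark cheeks 10 mm thick and 11 mm high with flared lips, from 45 mm right to 100 mm left of this point. Right end: end stop, 20 mm high; left end open. A block laid 5 to 40 mm left (+y) of home is pushed home by the carriage. Axes as the jig's.
- rail_hole (a point): Centre of the mouth of the 10 mm hole in the rail's top, jig (55, -20, 26) mm, 14 mm deep, chamfered. With the carriage at its right stop the lug's hole lies straight above it, the lug's top 16 mm above this point. Axes as the jig's.
- wood_block: Pine block to be drilled, 45 (x) x 90 (y) x 28 mm, 0.12 kg, lying flat. Origin: centre of its underside. Grip across the 45 mm, high enough to clear the nest's cheeks. It lies to the right of the jig; keep the gripper and the block high on the way. Beyond stands a steel toolbox 0.31 m high, its front at world x 0.64, from y -0.19 to -0.47 m: swing past in front of it.
- lock_pin: Locking pin, upright in its holder (dark block 26x26 mm, top at z 42) at the jig's right end: steel shank 8 mm thick, 29 mm long, chamfered tip; then a collar 18 mm wide, 4 mm thick; then a red grip 17 mm thick, 34 mm tall (0.05 kg). Origin: the tip; z up along the pin. In the holder, and when seated, the collar rests 42 mm above the bench, tip at 13 mm.
- tape_measure: Bystander, leave alone: yellow pocket tape measure, standing upright, 36x81x66 mm.
- hammer: Bystander, leave alone: cross-pein hammer with a wooden handle, lying flat, 105x242x28 mm.
- pliers: Bystander, leave alone: long-nose pliers with blue handles, 56x175x12 mm.
- glue_bottle: Bystander, leave alone: white glue bottle with a red nozzle, standing, 40x46x145 mm.
- c_clamp: Bystander, leave alone: small red G-clamp lying flat, 103x73x29 mm.

How it is judged:
By the outcome, as a careful person would: the job done as asked, in the order asked, and still so for the second after the job is handed in, with the robot touching nothing.
It also fails if it takes over 72 s, if anything falls off the work surface, if the arm or the gripper's body presses on something with over 40 N, if the wrist force passes 120 N, or if a joint passes its speed limit or range.

### The arm

A 6-joint arm with a two-finger parallel gripper is mounted at the origin on a cart in front of the work surface, level with it; the furniture and walls round the work are solid. World frame = base frame: x ahead of the robot, y to its left, z up, the work surface at z = 0. Lengths are in m, angles in degrees, forces in N, time in s.
With the tool pointing down it reaches from about 0.375 to 0.9 m from the base axis. Payload 3.1 kg.
Tool frame: the origin (TCP) lies midway between the tips of the shut fingers; the grasp point (between the pads) lies 19 mm behind it; z points along the fingers, y is the line along which they close (so a half turn about z gives the same grasp; the last joint's range is limited). The gripper opens to 87 mm and grips with 3 to 60 N. Pads are 19 mm wide; open, the fingers measure 117 mm over their backs; the gripper's body (75 mm by 190 mm) begins 51 mm behind the grasp point.
Start: joints at [-85.972, 30.224, 82.088, -0, 67.689, -10.227], TCP at [0.154, -0.606, 0.223] pointing down, gripper open.
Joint ranges: [-176.69, 176.69], [-43.24, 126.21], [12.49, 139.97], [-82, 262], [0, 151.66], [-163.58, 163.58]. Speed limits (degrees/s): [159.86, 159.86, 180, 180, 180, 180].

### API

Orientations are given as a 3x3 rotation matrix whose columns are the frame's x, y, z axes.
In Python, from rig import bot gives the robot as it stands.
- The arm moves only by the shell command python3 steer.py 'ROWS'. ROWS is rows parted by semicolons, their numbers by spaces, 1 to 20 of them, each of 7 numbers: dx, dy, dz in m, then a rotation vector rx, ry, rz in degrees, then the opening from 0.0 (shut) to 1.0 (fully open); each row is the pose to reach, as a shift and turn from the pose commanded when the command began, along the tool's axes at that moment; what a row does not reach only later rows make up. A row lasts 1/10 s, in which the tool goes at most 0.05 m and 8.59 degrees, less where a joint would pass 70% of its speed; a pose out of reach is approached as far as the arm can. The fingers move at their own pace and stop on an object; the grip force is fixed at half the most. Time passes only in rows, so rows that do not move let the fingers close. It prints the time, the measured TCP pose, the force, the opening and the grip force at its end.
- bot.read_state(): the state, without advancing time (a new reading comes with each control period).
- bot.capture(name): name is "side" or "top"; returns a dict with "color" (384x512x3 uint8, red, green, blue), "K" (3x3 intrinsics, pixels), "view" (4x4, takes a point from world to camera coordinates). Camera axes: x right, y up, looking along -z (the intrinsics and any distortion apply to the point x, -y, -z); pixel columns grow to the right and rows downward; lengths in m; the calibration is good to about 2 mm. A picture is of the moment at which its call begins. There is no depth.
- bot.hand_in(): hands the job in; it is judged then, once.
The state is a dict: "time_s": time; "joint_positions": joint angles; "qvel": joint speeds; "tau": joint torques, N m; "position": TCP position; "tcp_rot": TCP orientation; "force": force on the tool from outside, world axes, zero at the start; "moment": the same for the moment, N m; "opening": opening from 0.0 (shut) to 1.0 (fully open); "grasp_force": force on a finger pad.
Only numpy, scipy, OpenCV 4.12 (cv2) and the standard library are available. Lean on these libraries where they do the work, as an engineer would, in place of code of your own. Each camera call takes 0.05 s, during which the arm holds its last target. There are 200 camera calls.

## Working session

There is one attempt and no reset: what is moved stays moved. The work goes in short steps, Python scripts to look and compute and a shell command to move; the robot and the scene stay as the last step left them, time stands still between calls to the robot, and variables do not carry over. Pictures are saved under pics/ and viewed, at most 10 in all, crops included, and the job is handed in when it is done.

```bash
ls; mkdir -p pics
python3 - <<'E'
from rig import bot
import cv2,numpy as np
s=bot.read_state();print(s)
for n in("side","top"):
    c=bot.capture(n);cv2.imwrite(f"pics/{n}0.png",cv2.resize(c["color"][:,:,::-1],(800,600),interpolation=cv2.INTER_CUBIC));np.savez(f"{n}0.npz",**c);print(n,[k for k in c],c["K"].tolist(),c["view"].round(4).tolist())
E
```

```text
pics
rig.py
steer.py
{'time_s': 0.0, 'joint_positions': array([-8.59711911e+01,  3.02774405e+01,  8.21569530e+01, -2.78322070e-05,
        6.76879030e+01, -1.02283125e+01]), 'qvel': array([-0.04468093, -0.02035521,  0.03481377,  0.02565568,  0.10644117,
        0.0443987 ]), 'tau': array([-2.35640837e-04, -4.40044713e+01, -1.76591974e+01,  6.31859712e-02,
        5.80326165e-02, -1.71317083e-04]), 'position': array([ 0.15388662, -0.60500518,  0.22158484]), 'tcp_rot': array([[ 9.69200290e-01,  2.46273780e-01, -1.50412232e-04],
       [ 2.46273535e-01, -9.69198026e-01,  2.12916734e-03],
       [ 3.78578850e-04, -2.10063215e-03, -9.99997722e-01]]), 'force': array([0.19994718, 0.32534957, 0.22492794]), 'moment': array([ 0.00452273, -0.01050329, -0.02365308]), 'grasp_force': 0.0, 'opening': 0.9999499223393523}
side ['color', 'K', 'view'] [[413.5872913230945, 0.0, 254.66816256119984], [0.0, 413.5872913230945, 189.85801829898656], [0.0, 0.0, 1.0]] [[-0.8415, -0.54, 0.0162, 0.4596], [0.3116, -0.4605, 0.8312, -0.2522], [-0.4413, 0.7045, 0.5558, -1.3536], [0.0, 0.0, 0.0, 1.0]]
top ['color', 'K', 'view'] [[432.83897168395896, 0.0, 251.61184386358423], [0.0, 432.83897168395896, 199.4579535248278], [0.0, 0.0, 1.0]] [[0.0004, -1.0, -0.0002, -0.0131], [0.9933, 0.0003, 0.1155, -0.6135], [-0.1155, -0.0002, 0.9933, -1.3004], [0.0, 0.0, 0.0, 1.0]]
```

View pics/top0.png

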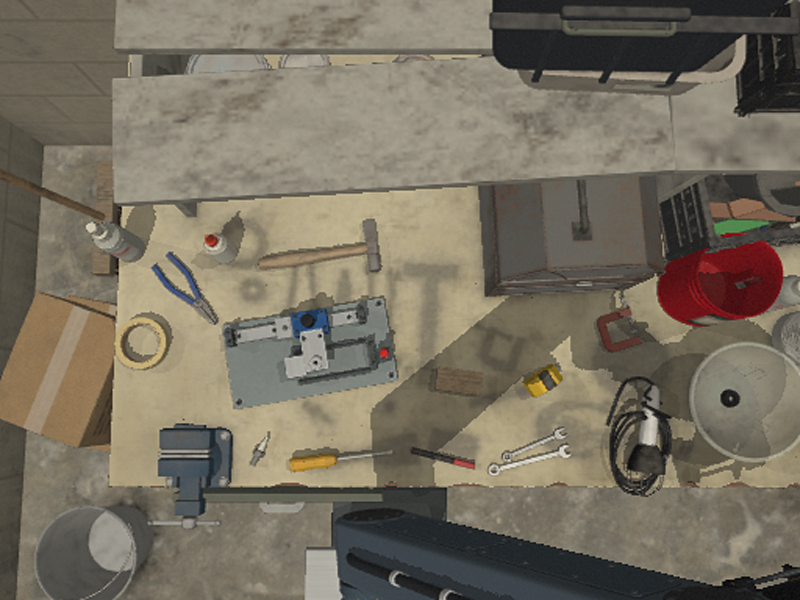

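View pics/side0.png

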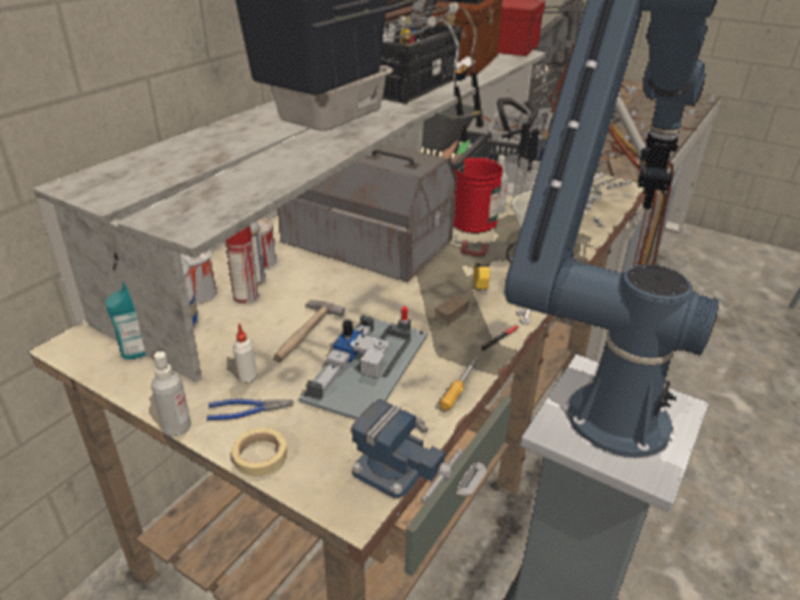

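The top view shows the jig around (310,350), the carriage knob at (308,320), the red pin at (384,352), the block at (458,380) and the tape at (543,380). Next I'll enlarge crops to read exact points.

Run:
```python
import cv2,numpy as np
c=np.load("top0.npz")["color"][:,:,::-1]
a=cv2.resize(c[180:270,135:325],None,fx=4.2,fy=4.2,interpolation=cv2.INTER_CUBIC)
cv2.imwrite("pics/topc.png",a)
c=np.load("side0.npz")["color"][:,:,::-1]
a=cv2.resize(c[165:270,185:335],None,fx=5,fy=5,interpolation=cv2.INTER_CUBIC)
cv2.imwrite("pics/sidec.png",a)
```

```text
(no output)
```

View pics/topc.png

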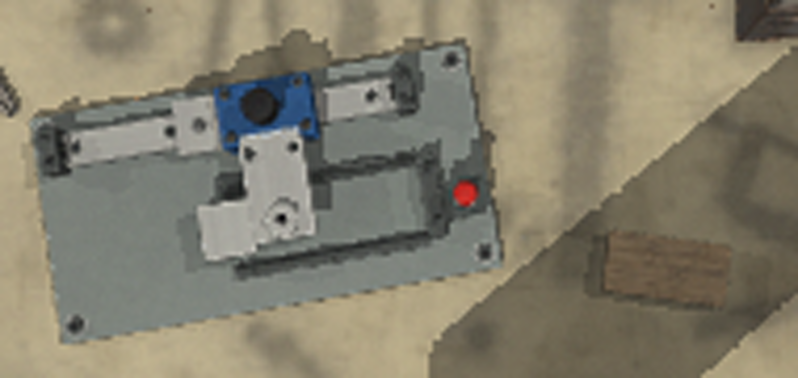

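View pics/sidec.png

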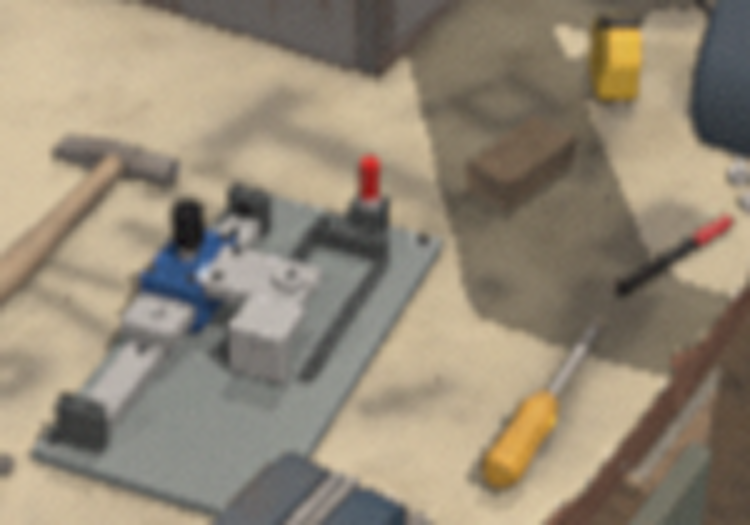

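Top crop: plate corners (32,120),(467,42),(502,265),(62,343), knob (261,104), bush (281,218), lug hole (199,125), pin head (466,194), block top corners (610,230),(732,243),(727,307),(606,292). Side crop: knob top (187,205), pin top (370,160), bush (292,273), lug hole (158,313).

```bash
cat > h.py <<'E'
import numpy as np
from scipy.optimize import least_squares
def ray(c,px):
    K=c["K"];V=c["view"]
    d=np.linalg.inv(K)@[px[0],px[1],1];d=d*[1,-1,-1]
    R=V[:3,:3];return -R.T@V[:3,3],R.T@d
def at(c,px,z):
    o,d=ray(c,px);return o+d*(z-o[2])/d[2]
def proj(c,p):
    q=c["view"][:3,:3]@p+c["view"][:3,3];q=q*[1,-1,-1];q=c["K"]@q;return q[:2]/q[2]
def crop(p,x0,y0,s): return (x0+(p[0]+.5)/s-.5,y0+(p[1]+.5)/s-.5)
def Rz(a): return np.array([[np.cos(a),-np.sin(a),0],[np.sin(a),np.cos(a),0],[0,0,1]])
E
python3 - <<'E'
from h import *
T=np.load("top0.npz");S=np.load("side0.npz")
t=lambda p:crop(p,135,180,4.2)
s=lambda p:crop(p,185,165,5)
print("plate");P=[at(T,t(p),.012) for p in[(32,120),(467,42),(502,265),(62,343)]]
for p in P:print(p.round(4))
q=[(.085,.165),(.085,-.165),(-.085,-.165),(-.085,.165)]
f=lambda v:np.concatenate([(Rz(v[2])@[a,b,0])[:2]+v[:2]-p[:2] for(a,b),p in zip(q,P)])
r=least_squares(f,[.5,0,0]);v=r.x;print("jig",v[:2].round(4),np.degrees(v[2]),(f(v)*1e3).round(1))
for n,a,b,z in[("knob",(261,104),(187,205),.1),("bush",(281,218),(292,273),.065),("lug",(199,125),(158,313),.042),("pin",(466,194),(370,160),.08)]:
    w=at(T,t(a),z);w2=at(S,s(b),z);print(n,w.round(4),"side",w2.round(4),"jig",((Rz(v[2]).T@(w-[v[0],v[1],0]))*1e3).round(1))
B=np.array([at(T,t(p),.028) for p in[(610,230),(732,243),(727,307),(606,292)]])
print(B.round(4),B.mean(0),[np.linalg.norm(B[i]-B[(i+1)%4]).round(4) for i in range(4)])
B2=np.array([at(S,s(p),.028) for p in[(470,155),(515,187),(578,145)]]);print(B2.round(4),(B2[0]+B2[2])/2)
d=B[0]-B[1]+B[3]-B[2];print("block yaw",np.degrees(np.arctan2(-d[0],d[1])))
E
```

```text
plate
[0.5886 0.3299 0.012 ]
[0.6475 0.0054 0.012 ]
[ 0.481  -0.0208  0.012 ]
[0.4238 0.303  0.012 ]
jig [0.5352 0.1544] 9.937732677585391 [ 1.9  1.7 -0.   1.1 -1.1 -2.  -0.8 -0.7]
knob [0.5914 0.148  0.1   ] side [0.5878 0.1505 0.1   ] jig [ 54.3 -16.  100. ]
bush [0.5135 0.137  0.065 ] side [0.5084 0.1364 0.065 ] jig [-24.5 -13.4  65. ]
lug [0.5821 0.2004 0.042 ] side [0.5771 0.2016 0.042 ] jig [54.1 37.2 42. ]
pin [0.5298 0.005  0.08  ] side [0.5259 0.007  0.08  ] jig [ -31.2 -146.2   80. ]
[[ 0.5063 -0.0998  0.028 ]
 [ 0.4969 -0.189   0.028 ]
 [ 0.4504 -0.1846  0.028 ]
 [ 0.4612 -0.0965  0.028 ]] [ 0.47869827 -0.14247831  0.028     ] [np.float64(0.0897), np.float64(0.0467), np.float64(0.0887), np.float64(0.0452)]
[[ 0.5031 -0.1073  0.028 ]
 [ 0.4524 -0.0889  0.028 ]
 [ 0.4386 -0.1679  0.028 ]] [ 0.47087065 -0.13758397  0.028     ]
block yaw -6.5260313795833795
```

```bash
cat > go.py <<'E'
import sys
from h import *
from rig import bot
# go.py x y z yaw : print tool-axis deltas; yaw = direction of closing line relative to world +y (deg)
x,y,z,yaw=map(float,sys.argv[1:5])
s=bot.read_state();R=s["tcp_rot"];p=s["position"]
d=R.T@(np.array([x,y,z])-p)
cur=np.degrees(np.arctan2(-R[0,1],R[1,1]));e=(yaw-cur+90)%180-90
print("t",s["time_s"],"pos",p.round(4),"d",d.round(4),"rz",round(-e,2),"dist",np.linalg.norm(d).round(3),"F",s["force"].round(1),"op",round(s["opening"],3),"gf",round(s["grasp_force"],1),"z-axis",R[:,2].round(4),"q6",s["joint_positions"][5].round(1))
E
python3 go.py 0.5896 0.149 0.14 9.94
R='0.608 -0.6234 0.06 0 0 4.3 1'; python3 steer.py '0.608 -0.6234 0.06 0 0 4.3 1;0.608 -0.6234 0.06 0 0 4.3 1;0.608 -0.6234 0.06 0 0 4.3 1;0.608 -0.6234 0.06 0 0 4.3 1;0.608 -0.6234 0.06 0 0 4.3 1;0.608 -0.6234 0.06 0 0 4.3 1;0.608 -0.6234 0.06 0 0 4.3 1;0.608 -0.6234 0.06 0 0 4.3 1;0.608 -0.6234 0.06 0 0 4.3 1;0.608 -0.6234 0.06 0 0 4.3 1;0.608 -0.6234 0.06 0 0 4.3 1;0.608 -0.6234 0.06 0 0 4.3 1;0.608 -0.6234 0.06 0 0 4.3 1;0.608 -0.6234 0.06 0 0 4.3 1;0.608 -0.6234 0.06 0 0 4.3 1;0.608 -0.6234 0.06 0 0 4.3 1;0.608 -0.6234 0.06 0 0 4.3 1;0.608 -0.6234 0.06 0 0 4.3 1;0.608 -0.6234 0.06 0 0 4.3 1;0.608 -0.6234 0.08 0 0 4.3 1'; python3 go.py 0.5896 0.149 0.066 9.94
```

```text
time_s: 2.1
position: [0.5913, 0.1487, 0.1441]
tcp_rot: [[0.985, 0.175, 0.005], [0.175, -0.985, -0.0], [0.005, 0.001, -1.0]]
force: [0.7, 0.4, -0.8]
opening: 1.0
grasp_force: 0.0
t 2.1 pos [0.5913 0.1487 0.1441] d [-0.002  -0.0007  0.0781] rz 0.12 dist 0.078 F [ 0.7  0.4 -0.8] op 1.0 gf 0.0 z-axis [ 4.8e-03 -2.0e-04 -1.0e+00] q6 83.6
```

```bash
python3 steer.py '-0.001 0 0.04 0 0 0 1;-0.001 0 0.077 0 0 0 1;-0.001 0 0.077 0 0 0 1;-0.001 0 0.077 0 0 0 0.2;-0.001 0 0.077 0 0 0 0.2;-0.001 0 0.077 0 0 0 0.2;-0.001 0 0.077 0 0 0 0.2;-0.001 0 0.077 0 0 0 0.2;-0.001 0 0.077 0 0 0 0.2'; python3 go.py 0.5757 0.234 0.066 9.94
```

```text
time_s: 3.0
position: [0.589, 0.1481, 0.0662]
tcp_rot: [[0.985, 0.173, 0.001], [0.173, -0.985, 0.0], [0.001, 0.0, -1.0]]
force: [0.2, 0.7, -0.3]
opening: 0.541
grasp_force: 0.0
t 3.0 pos [0.589  0.1481 0.0662] d [ 0.0018 -0.0869  0.0002] rz 0.02 dist 0.087 F [ 0.2  0.7 -0.3] op 0.541 gf 0.0 z-axis [ 1.e-03  1.e-04 -1.e+00] q6 83.6
```

```bash
python3 steer.py '0 0 0 0 0 0 0.1;0 0 0 0 0 0 0.1;0 0 0 0 0 0 0.1;0 0 0 0 0 0 0.1;0 0 0 0 0 0 0.1;0 -0.03 0 0 0 0 0.1;0 -0.055 0 0 0 0 0.1;0 -0.07 0 0 0 0 0.1;0 -0.078 0 0 0 0 0.1;0 -0.082 0 0 0 0 0.1;0 -0.082 0 0 0 0 0.1'; python3 go.py 0.5757 0.234 0.066 9.94
```

```text
time_s: 4.1
position: [0.5743, 0.2293, 0.0655]
tcp_rot: [[0.985, 0.173, -0.001], [0.173, -0.985, 0.001], [-0.0, -0.001, -1.0]]
force: [-1.0, 1.6, 0.8]
opening: 0.279
grasp_force: 30.0
t 4.1 pos [0.5743 0.2293 0.0655] d [ 0.0022 -0.0044 -0.0005] rz 0.0 dist 0.005 F [-1.   1.6  0.8] op 0.279 gf 30.0 z-axis [-5.e-04  9.e-04 -1.e+00] q6 91.4
```

```bash
python3 steer.py '0 -0.003 0 0 0 0 0.1;0 -0.005 0 0 0 0 0.1;0 -0.007 0 0 0 0 0.1;0 -0.007 0 0 0 0 0.1'; python3 go.py 0.5757 0.234 0.066 9.94
```

```text
time_s: 4.5
position: [0.5735, 0.234, 0.0655]
tcp_rot: [[0.985, 0.173, -0.0], [0.173, -0.985, -0.003], [-0.001, 0.003, -1.0]]
force: [-0.3, -5.9, 2.6]
opening: 0.277
grasp_force: 30.0
t 4.5 pos [0.5735 0.234  0.0655] d [ 0.0022  0.0004 -0.0005] rz 0.05 dist 0.002 F [-0.3 -5.9  2.6] op 0.277 gf 30.0 z-axis [-3.0e-04 -2.7e-03 -1.0e+00] q6 92.1
```

```bash
python3 steer.py '0 -0.002 0 0 0 0 0.1;0 -0.004 0 0 0 0 0.1;0 -0.004 0 0 0 0 0.1;0 -0.004 0 0 0 0 0.1'; python3 go.py 0.5757 0.234 0.066 9.94
```

```text
time_s: 4.9
position: [0.5734, 0.234, 0.0655]
tcp_rot: [[0.985, 0.174, -0.0], [0.174, -0.985, -0.008], [-0.002, 0.008, -1.0]]
force: [0.9, -18.5, 2.2]
opening: 0.276
grasp_force: 30.0
t 4.9 pos [0.5734 0.234  0.0655] d [ 0.0022  0.0005 -0.0005] rz 0.11 dist 0.002 F [  0.9 -18.5   2.2] op 0.276 gf 30.0 z-axis [-4.0e-04 -8.3e-03 -1.0e+00] q6 92.5
```

```bash
python3 steer.py '0 0.005 0 0 0 0 0.1;0 0.006 0 0 0 0 0.5;0 0.006 0 0 0 0 0.8;0 0.006 0 0 0 0 0.8;0 0.006 0 0 0 0 0.8;0 0.006 0 0 0 0 0.8;0 0.006 0 0 0 0 0.8;0 0.006 -0.04 0 0 0 1;0 0.006 -0.09 0 0 0 1;0 0.006 -0.11 0 0 0 1;0 0.006 -0.11 0 0 0 1'; python3 go.py 0.477 -0.141 0.09 83.5
```

```text
time_s: 6.0
position: [0.5764, 0.2345, 0.1798]
tcp_rot: [[0.985, 0.173, 0.009], [0.173, -0.985, 0.002], [0.009, -0.0, -1.0]]
force: [0.9, -0.4, 0.2]
opening: 0.985
grasp_force: 0.0
t 6.0 pos [0.5764 0.2345 0.1798] d [-0.1637  0.3526  0.0882] rz -73.53 dist 0.399 F [ 0.9 -0.4  0.2] op 0.985 gf 0.0 z-axis [ 0.0089  0.0019 -1.    ] q6 91.9
```

```bash
python3 steer.py '-0.1637 0.3526 0.02 0 0 -73.5 1;-0.1637 0.3526 0.02 0 0 -73.5 1;-0.1637 0.3526 0.02 0 0 -73.5 1;-0.1637 0.3526 0.02 0 0 -73.5 1;-0.1637 0.3526 0.02 0 0 -73.5 1;-0.1637 0.3526 0.02 0 0 -73.5 1;-0.1637 0.3526 0.02 0 0 -73.5 1;-0.1637 0.3526 0.02 0 0 -73.5 1;-0.1637 0.3526 0.06 0 0 -73.5 1;-0.1637 0.3526 0.09 0 0 -73.5 1;-0.1637 0.3526 0.09 0 0 -73.5 1;-0.1637 0.3526 0.09 0 0 -73.5 1'; python3 go.py 0.477 -0.141 0.0135 83.5
python3 - <<'E'
from rig import bot
import cv2,numpy as np
o=[]
for n,(x,y,w,h) in(("top",(125,165,200,110)),("side",(185,150,200,110))):
    c=bot.capture(n);np.savez(f"{n}1.npz",**c);o.append(cv2.resize(c["color"][y:y+h,x:x+w,::-1],None,fx=3.9/1.45,fy=3.9/1.45,interpolation=cv2.INTER_CUBIC) if 0 else cv2.resize(c["color"][y:y+h,x:x+w,::-1],None,fx=2.7,fy=2.7,interpolation=cv2.INTER_CUBIC))
cv2.imwrite("pics/b1.png",np.vstack(o))
E
```

```text
time_s: 7.2
position: [0.4724, -0.1412, 0.0847]
tcp_rot: [[0.115, 0.993, -0.003], [0.993, -0.115, 0.002], [0.001, -0.003, -1.0]]
force: [-0.6, -0.3, 0.2]
opening: 1.0
grasp_force: 0.0
t 7.2 pos [ 0.4724 -0.1412  0.0847] d [0.0006 0.0047 0.0712] rz -0.11 dist 0.071 F [-0.6 -0.3  0.2] op 1.0 gf 0.0 z-axis [-0.0029  0.0018 -1.    ] q6 -23.1
```

View pics/b1.png

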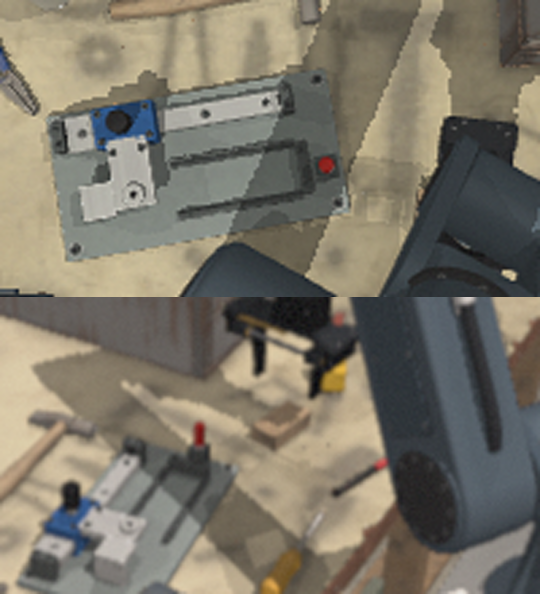

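Carriage is at its left stop (top crop: knob (118,122), nest clear); fingers at (258,370)/(316,395) straddle the block at (280,425) in the side view. Descend and grip.

```bash
python3 steer.py '0 0.003 0.04 0 0 0 1;0 0.003 0.065 0 0 0 1;0 0.003 0.071 0 0 0 0.9;0 0.003 0.071 0 0 0 0.3;0 0.003 0.071 0 0 0 0.3;0 0.003 0.071 0 0 0 0.3;0 0.003 0.071 0 0 0 0.3;0 0.003 0.071 0 0 0 0.3;0 0.003 0.071 0 0 0 0.3;0 0.003 0.071 0 0 0 0.3'; python3 go.py 0.477 -0.141 0.0135 83.5
python3 - <<'E'
from h import *
S=np.load("side1.npz")
print([(proj(S,np.array([.4724,-.1412,.0847])+k*.0435*np.array([.993,-.115,0]))-[185,150])*2.7+[0,297] for k in(-1,0,1)])
E
```

```text
time_s: 8.3
position: [0.4765, -0.1424, 0.0152]
tcp_rot: [[0.114, 0.993, 0.001], [0.993, -0.114, -0.0], [-0.0, 0.001, -1.0]]
force: [-1.8, -0.7, 6.2]
opening: 0.513
grasp_force: 29.9
t 8.3 pos [ 0.4765 -0.1424  0.0152] d [0.0014 0.0003 0.0017] rz -0.06 dist 0.002 F [-1.8 -0.7  6.2] op 0.513 gf 29.9 z-axis [ 6.e-04 -3.e-04 -1.e+00] q6 -23.0
[array([309.7242376 , 394.31257084]), array([284.74874463, 383.55474111]), array([260.46245645, 373.09377631])]
```

```bash
python3 steer.py '0 0 -0.05 0 0 0 0.3;0 0 -0.1 0 0 0 0.3;0 0 -0.145 0 0 0 0.3;0 0 -0.15 0 0 0 0.3;0 0 -0.15 0 0 0 0.3'; python3 go.py 0.5175 0.1024 0.08 99.94
```

```text
time_s: 8.8
position: [0.4769, -0.1425, 0.1657]
tcp_rot: [[0.114, 0.993, 0.003], [0.993, -0.114, -0.002], [-0.001, 0.003, -1.0]]
force: [1.0, 0.1, -1.6]
opening: 0.514
grasp_force: 29.9
t 8.8 pos [ 0.4769 -0.1425  0.1657] d [0.2481 0.0122 0.0855] rz -16.48 dist 0.263 F [ 1.   0.1 -1.6] op 0.514 gf 29.9 z-axis [ 0.0028 -0.0016 -1.    ] q6 -23.0
```

```bash
python3 steer.py '0.05 0.0025 0 0 0 -5 0.3;0.1 0.005 0 0 0 -10 0.3;0.15 0.0075 0 0 0 -14 0.3;0.2 0.01 0 0 0 -16.5 0.3;0.235 0.012 0 0 0 -16.5 0.3;0.248 0.0122 0.03 0 0 -16.5 0.3;0.248 0.0122 0.075 0 0 -16.5 0.3;0.248 0.0122 0.1 0 0 -16.5 0.3;0.248 0.0122 0.105 0 0 -16.5 0.3;0.248 0.0122 0.105 0 0 -16.5 0.3'; python3 go.py 0.5175 0.1024 0.08 99.94
python3 - <<'E'
from rig import bot
from h import *
import cv2,numpy as np
c=bot.capture("side");np.savez("side2.npz",**c)
x,y,w,h=205,180,110,85
cv2.imwrite("pics/s2.png",cv2.resize(c["color"][y:y+h,x:x+w,::-1],None,fx=7,fy=7,interpolation=cv2.INTER_CUBIC))
p=bot.read_state()["position"];a=np.radians(9.94)
P=lambda q:((proj(c,q)-[x,y]+.5)*7-.5).round(0)
R=Rz(a)
print("block",[(i,j,k,P(p+[0,0,-p[2]]+R@[i*.0225,j*.045,0]+[0,0,p[2]-.015+k*.028]).tolist()) for i in(-1,1) for j in(-1,1) for k in(0,1)])
o=np.array([.5335,.156,0])
print("nest",[(u,v,P(o+R@[u,v,.023]).tolist()) for u in(-.06,-.05,0.,.01) for v in(-.115,.03)])
E
```

```text
time_s: 9.8
position: [0.5149, 0.1027, 0.0574]
tcp_rot: [[-0.173, 0.985, -0.005], [0.985, 0.173, 0.0], [0.001, -0.005, -1.0]]
force: [-0.2, -0.6, -0.7]
opening: 0.515
grasp_force: 29.9
t 9.8 pos [0.5149 0.1027 0.0574] d [-0.0007  0.0024 -0.0226] rz 0.0 dist 0.023 F [-0.2 -0.6 -0.7] op 0.515 gf 29.9 z-axis [-5.4e-03  1.0e-04 -1.0e+00] q6 -10.9
block [(-1, -1, 0, [367.0, 234.0]), (-1, -1, 1, [368.0, 190.0]), (-1, 1, 0, [298.0, 333.0]), (-1, 1, 1, [299.0, 289.0]), (1, -1, 0, [288.0, 213.0]), (1, -1, 1, [289.0, 170.0]), (1, 1, 0, [216.0, 310.0]), (1, 1, 1, [216.0, 266.0])]
nest [(-0.06, -0.115, [401.0, 249.0]), (-0.06, 0.03, [291.0, 413.0]), (-0.05, -0.115, [383.0, 244.0]), (-0.05, 0.03, [272.0, 407.0]), (0.0, -0.115, [297.0, 222.0]), (0.0, 0.03, [181.0, 381.0]), (0.01, -0.115, [280.0, 217.0]), (0.01, 0.03, [163.0, 375.0])]
```

View pics/s2.png

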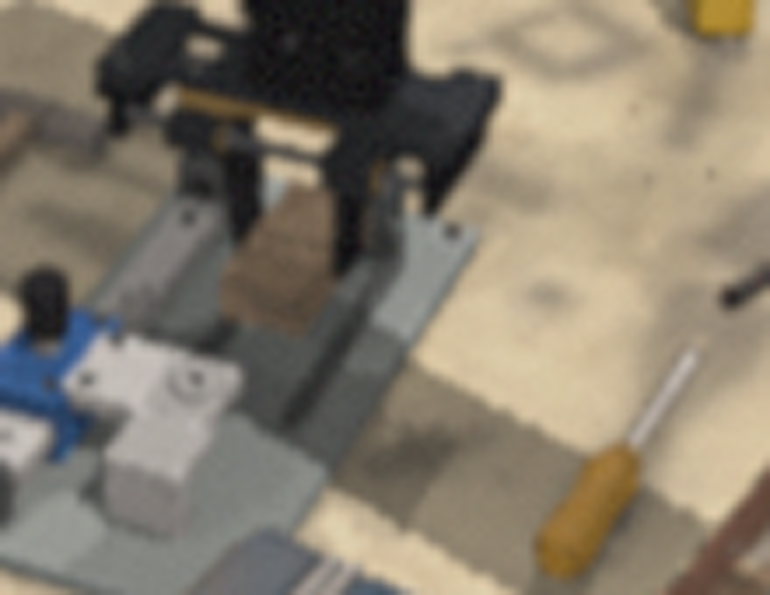

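Run:
```python
from h import *
c=np.load("side2.npz")
x,y=205,180;R=Rz(np.radians(9.94))
P=lambda q:((proj(c,q)-[x,y]+.5)*7-.5)
obs=[((.055,.070,.1),(44,275)),((-.085,-.165,.012),(478,236)),((-.025,.0725,.065),(194,379))]
b=np.array([5.5,1])
f=lambda v:np.concatenate([P(np.array([v[0],v[1],0])+R@q)+b-o for q,o in obs])
r=least_squares(f,[.5335,.156],x_scale=1e-3);print(r.x,f(r.x).round(1))
T=np.load("top1.npz");X=lambda p:(125+(p[0]+.5)/2.7-.5,165+(p[1]+.5)/2.7-.5)
for q,o in[((.055,.070,.1),(118,122)),((-.025,.0725,.065),(133,194))]:
    w=at(T,X(o),q[2]);print("top origin",(w-R@q).round(4))
```

```text
[0.53327152 0.15737648] [-1.7  3.6  3.9 -8.1 -1.7  2.7]
top origin [0.5332 0.1524 0.    ]
top origin [ 0.5356  0.1521 -0.    ]
```

Side crop: the block's end face has lower corners (222,312)/(303,333), lined up above the channel (near cheek end ~(293,415)). Correct 2.4 mm in x and lower.

```bash
python3 steer.py '0 0.0024 0 0 0 0 0.3;0 0.0024 0.01 0 0 0 0.3;0 0.0024 0.018 0 0 0 0.3;0 0.0024 0.024 0 0 0 0.3;0 0.0024 0.028 0 0 0 0.3;0 0.0024 0.028 0 0 0 0.3'; python3 go.py 0.5175 0.1024 0.0275 99.94
```

```text
time_s: 10.45
position: [0.518, 0.1031, 0.0308]
tcp_rot: [[-0.173, 0.985, -0.003], [0.985, 0.173, -0.0], [0.0, -0.002, -1.0]]
force: [-0.5, -0.5, -1.4]
opening: 0.513
grasp_force: 29.9
t 10.45 pos [0.518  0.1031 0.0308] d [-0.0006 -0.0007  0.0033] rz 0.03 dist 0.003 F [-0.5 -0.5 -1.4] op 0.513 gf 29.9 z-axis [-2.5e-03 -1.0e-04 -1.0e+00] q6 -10.8
```

```bash
python3 steer.py '0 -0.0007 0.0015 0 0 0 0.3;0 -0.0007 0.003 0 0 0 0.3;0 -0.0007 0.004 0 0 0 0.3;0 -0.0007 0.004 0 0 0 0.3'; python3 go.py 0.5175 0.1024 0.0275 99.94
```

```text
time_s: 10.85
position: [0.518, 0.1031, 0.0275]
tcp_rot: [[-0.173, 0.985, -0.001], [0.985, 0.173, 0.0], [0.0, -0.001, -1.0]]
force: [-1.3, 0.0, -1.6]
opening: 0.513
grasp_force: 29.9
t 10.85 pos [0.518  0.1031 0.0275] d [-0.0006 -0.0006 -0.    ] rz 0.02 dist 0.001 F [-1.3  0.  -1.6] op 0.513 gf 29.9 z-axis [-9.e-04  0.e+00 -1.e+00] q6 -10.8
```

```bash
python3 steer.py '0 0 0.001 0 0 0 0.3;0 0 0.001 0 0 0 0.55;0 0 0.001 0 0 0 0.65;0 0 0.001 0 0 0 0.65;0 0 0.001 0 0 0 0.65;0 0 -0.03 0 0 0 0.65;0 0 -0.08 0 0 0 0.65;0 0 -0.125 0 0 0 0.7;0 0 -0.13 0 0 0 0.7;0 0 -0.13 0 0 0 0.7'; python3 go.py 0.5757 0.234 0.15 99.94
python3 - <<'E'
from rig import bot
import cv2,numpy as np
o=[]
for n,(x,y,w,h) in(("top",(125,165,150,90)),("side",(190,170,150,90))):
    c=bot.capture(n);np.savez(f"{n}3.npz",**c);o.append(cv2.resize(c["color"][y:y+h,x:x+w,::-1],None,fx=3.3,fy=3.3,interpolation=cv2.INTER_CUBIC))
cv2.imwrite("pics/b3.png",np.vstack(o))
E
```

```text
time_s: 11.85
position: [0.5197, 0.1031, 0.1592]
tcp_rot: [[-0.173, 0.985, 0.005], [0.985, 0.173, 0.0], [-0.001, 0.005, -1.0]]
force: [-0.1, 0.3, -0.4]
opening: 0.699
grasp_force: 0.0
t 11.85 pos [0.5197 0.1031 0.1592] d [0.1193 0.0777 0.0095] rz 0.02 dist 0.143 F [-0.1  0.3 -0.4] op 0.699 gf 0.0 z-axis [ 0.0046  0.     -1.    ] q6 -10.8
```

View pics/b3.png

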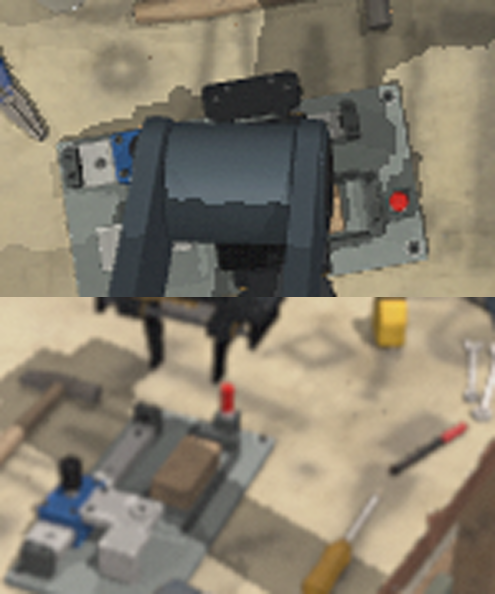

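Side view: the block lies flat between the cheeks at (187,470). Now the knob, gripped across jig x.

```bash
python3 steer.py '0.04 0.026 0 0 0 0 0.7;0.08 0.052 0 0 0 0 0.7;0.11 0.072 0 0 0 0 0.7;0.1193 0.0777 0 0 0 0 0.7;0.1193 0.0777 0.03 0 0 0 0.7;0.1193 0.077 0.07 0 0 0 0.7;0.1193 0.077 0.093 0 0 0 0.6;0.1193 0.077 0.093 0 0 0 0.1;0.1193 0.077 0.093 0 0 0 0.1;0.1193 0.077 0.093 0 0 0 0.1;0.1193 0.077 0.093 0 0 0 0.1;0.1193 0.077 0.093 0 0 0 0.1;0.1193 0.077 0.093 0 0 0 0.1;0.1193 0.077 0.093 0 0 0 0.1'; python3 go.py 0.5757 0.234 0.066 99.94
```

```text
time_s: 13.35
position: [0.5741, 0.2338, 0.065]
tcp_rot: [[-0.173, 0.985, 0.001], [0.985, 0.173, -0.0], [-0.0, 0.001, -1.0]]
force: [0.9, -0.5, 0.9]
opening: 0.275
grasp_force: 30.0
t 13.35 pos [0.5741 0.2338 0.065 ] d [-0.0001  0.0016 -0.001 ] rz 0.02 dist 0.002 F [ 0.9 -0.5  0.9] op 0.275 gf 30.0 z-axis [ 0.0012 -0.     -1.    ] q6 1.9
```

```bash
python3 steer.py '-0.01 0 0 0 0 0 0.1;-0.03 0 0 0 0 0 0.1;-0.055 0 0 0 0 0 0.1;-0.08 0 0 0 0 0 0.1;-0.098 0 0 0 0 0 0.1;-0.106 0 0 0 0 0 0.1;-0.112 0 0 0 0 0 0.1;-0.117 0 0 0 0 0 0.1;-0.122 0 0 0 0 0 0.1;-0.127 0 0 0 0 0 0.1;-0.132 0 0 0 0 0 0.1;-0.135 0 0 0 0 0 0.1;-0.137 0 0 0 0 0 0.1;-0.137 0 0 0 0 0 0.1'; python3 go.py 0.5983 0.0961 0.066 99.94
```

```text
time_s: 14.75
position: [0.5981, 0.0987, 0.065]
tcp_rot: [[-0.173, 0.985, 0.002], [0.985, 0.173, -0.0], [-0.001, 0.002, -1.0]]
force: [2.9, 3.2, 5.6]
opening: 0.278
grasp_force: 30.0
t 14.75 pos [0.5981 0.0987 0.065 ] d [-0.0026 -0.0002 -0.001 ] rz 0.02 dist 0.003 F [2.9 3.2 5.6] op 0.278 gf 30.0 z-axis [ 1.6e-03 -3.0e-04 -1.0e+00] q6 -11.1
```

```bash
python3 steer.py '-0.002 0 0 0 0 0 0.1;-0.004 0 0 0 0 0 0.1;-0.006 0 0 0 0 0 0.1;-0.008 0 0 0 0 0 0.1;-0.008 0 0 0 0 0 0.1'; python3 go.py 0.5983 0.0961 0.066 99.94
```

```text
time_s: 15.25
position: [0.5984, 0.0963, 0.0649]
tcp_rot: [[-0.17, 0.985, 0.0], [0.985, 0.17, 0.008], [0.008, 0.002, -1.0]]
force: [2.2, 18.4, 5.1]
opening: 0.279
grasp_force: 30.0
t 15.25 pos [0.5984 0.0963 0.0649] d [-0.0002 -0.0002 -0.0011] rz -0.14 dist 0.001 F [ 2.2 18.4  5.1] op 0.279 gf 30.0 z-axis [ 4.0e-04  8.2e-03 -1.0e+00] q6 -11.9
```

```bash
python3 steer.py '0.0025 0 0 0 0 0 0.1;0.005 0 0 0 0 0 0.1;0.005 0 0 0 0 0 0.4;0.005 0 0 0 0 0 0.6;0.005 0 0 0 0 0 0.6;0.005 0 0 0 0 0 0.6;0.005 0 0 0 0 0 0.6;0.005 0 -0.04 0 0 0 0.6;0.005 0 -0.08 0 0 0 0.6;0.005 0 -0.09 0 0 0 0.6;0.005 0 -0.09 0 0 0 0.6'; python3 go.py 0.5267 0.0063 0.12 9.94
```

```text
time_s: 16.35
position: [0.5991, 0.0958, 0.1565]
tcp_rot: [[-0.173, 0.985, 0.004], [0.985, 0.173, -0.0], [-0.001, 0.004, -1.0]]
force: [0.4, -0.8, 0.2]
opening: 0.599
grasp_force: 0.0
t 16.35 pos [0.5991 0.0958 0.1565] d [-0.0756 -0.0869  0.0362] rz -89.99 dist 0.121 F [ 0.4 -0.8  0.2] op 0.599 gf 0.0 z-axis [ 4.3e-03 -3.0e-04 -1.0e+00] q6 -11.4
```

```bash
python3 steer.py '-0.02 -0.02 0 0 0 8.5 0.6;-0.04 -0.04 0 0 0 17 0.6;-0.06 -0.06 0 0 0 25.5 0.6;-0.0756 -0.08 0 0 0 34 0.6;-0.0756 -0.0869 0 0 0 42.5 0.6;-0.0756 -0.0869 0 0 0 51 0.6;-0.0756 -0.0869 0 0 0 59.5 0.6;-0.0756 -0.0869 0 0 0 68 0.6;-0.0756 -0.0869 0 0 0 76.5 0.6;-0.0756 -0.0869 0 0 0 85 0.6;-0.0756 -0.0869 0.02 0 0 90 0.6;-0.0756 -0.0869 0.04 0 0 90 0.6;-0.0756 -0.0869 0.04 0 0 90 0.6'; python3 go.py 0.5267 0.0063 0.058 9.94
python3 - <<'E'
from rig import bot
import cv2,numpy as np
o=[]
for n,(x,y,w,h) in(("side",(200,165,110,80)),):
    c=bot.capture(n);np.savez(f"{n}4.npz",**c);o.append(cv2.resize(c["color"][y:y+h,x:x+w,::-1],None,fx=6,fy=6,interpolation=cv2.INTER_CUBIC))
cv2.imwrite("pics/b4.png",np.vstack(o))
E
```

```text
time_s: 17.65
position: [0.5217, 0.007, 0.1109]
tcp_rot: [[0.985, 0.173, -0.009], [0.173, -0.985, 0.002], [-0.009, -0.003, -1.0]]
force: [-0.5, -0.3, -0.4]
opening: 0.601
grasp_force: 0.0
t 17.65 pos [0.5217 0.007  0.1109] d [0.0052 0.0018 0.0528] rz 0.01 dist 0.053 F [-0.5 -0.3 -0.4] op 0.601 gf 0.0 z-axis [-0.0094  0.0018 -1.    ] q6 68.6
```

View pics/b4.png

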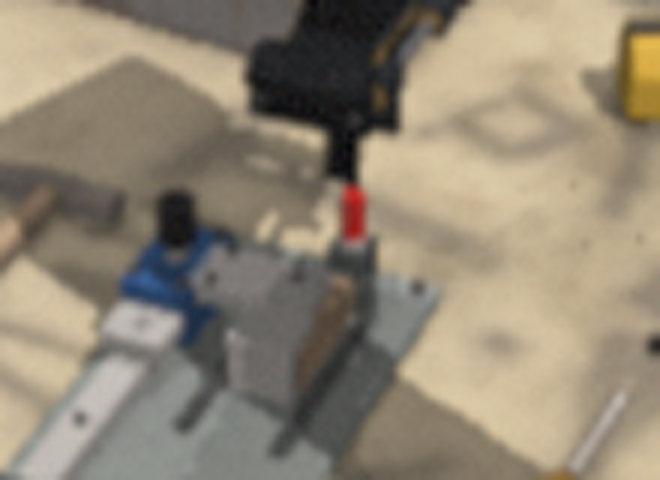

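Side crop: carriage is home over the block, pin head at (353,188) right below the fingers. Descend and grip along jig y to measure the pin's y.

```bash
python3 steer.py '0.004 0.0018 0 0 0 0 0.6;0.004 0.0018 0.025 0 0 0 0.6;0.004 0.0018 0.05 0 0 0 0.5;0.004 0.0018 0.052 0 0 0 0.05;0.004 0.0018 0.052 0 0 0 0.05;0.004 0.0018 0.052 0 0 0 0.05;0.004 0.0018 0.052 0 0 0 0.05;0.004 0.0018 0.052 0 0 0 0.05;0.004 0.0018 0.052 0 0 0 0.05'; python3 go.py 0.5267 0.0063 0.058 99.94
```

```text
time_s: 18.6
position: [0.5305, 0.0053, 0.0636]
tcp_rot: [[0.985, 0.173, 0.002], [0.173, -0.985, -0.0], [0.002, 0.001, -1.0]]
force: [-0.2, -0.0, 5.6]
opening: 0.183
grasp_force: 30.0
t 18.6 pos [0.5305 0.0053 0.0636] d [-0.0036 -0.0017  0.0056] rz -89.98 dist 0.007 F [-0.2 -0.   5.6] op 0.183 gf 30.0 z-axis [ 2.5e-03 -5.0e-04 -1.0e+00] q6 68.5
```

```bash
python3 steer.py '0 0 0 0 0 0 0.4;0 0 0 0 0 0 0.5;0 0 0 0 0 0 0.5;0 0 0 0 0 0 0.5;0 0 -0.03 0 0 0 0.5;0 0 -0.045 0 0 -8 0.5;0 0 -0.045 0 0 -16.5 0.5;0 0 -0.045 0 0 -25 0.5;0 0 -0.045 0 0 -33.5 0.5;0 0 -0.045 0 0 -42 0.5;0 0 -0.045 0 0 -50.5 0.5;0 0 -0.045 0 0 -59 0.5;0 0 -0.045 0 0 -67.5 0.5;0 0 -0.045 0 0 -76 0.5;0 0 -0.045 0 0 -84.5 0.5;0 0 -0.045 0 0 -90 0.5;0 0 -0.045 0 0 -90 0.5;0 0 -0.045 0 0 -90 0.5'; python3 go.py 0.5270 0.0047 0.058 99.94
```

```text
time_s: 20.4
position: [0.5294, 0.0054, 0.1074]
tcp_rot: [[-0.171, 0.985, -0.0], [0.985, 0.171, 0.0], [0.0, -0.0, -1.0]]
force: [-0.5, -0.4, -1.0]
opening: 0.499
grasp_force: 0.0
t 20.4 pos [0.5294 0.0054 0.1074] d [-0.0003 -0.0025  0.0494] rz -0.11 dist 0.049 F [-0.5 -0.4 -1. ] op 0.499 gf 0.0 z-axis [-4.e-04  1.e-04 -1.e+00] q6 -21.3
```

```bash
python3 steer.py '-0.0003 -0.0025 0 0 0 0 0.5;-0.0003 -0.0025 0.025 0 0 0 0.5;-0.0003 -0.0025 0.045 0 0 0 0.5;-0.0003 -0.0025 0.049 0 0 0 0.5;-0.0003 -0.0025 0.049 0 0 0 0.5'; python3 go.py 0.5270 0.0047 0.058 99.94
```

```text
time_s: 20.9
position: [0.5266, 0.0048, 0.058]
tcp_rot: [[-0.172, 0.985, -0.002], [0.985, 0.172, 0.0], [0.001, -0.002, -1.0]]
force: [-0.3, 0.2, 0.6]
opening: 0.499
grasp_force: 0.0
t 20.9 pos [0.5266 0.0048 0.058 ] d [-0.0001  0.0004  0.    ] rz -0.02 dist 0.0 F [-0.3  0.2  0.6] op 0.499 gf 0.0 z-axis [-1.8e-03  4.0e-04 -1.0e+00] q6 -21.6
```

```bash
python3 steer.py '0 0 0 0 0 0 0.05;0 0 0 0 0 0 0.05;0 0 0 0 0 0 0.05;0 0 0 0 0 0 0.05;0 0 0 0 0 0 0.05;0 0 0 0 0 0 0.05;0 0 0 0 0 0 0.05'; python3 go.py 0.5270 0.0047 0.058 99.94; python3 steer.py '0 0 -0.03 0 0 0 0.05;0 0 -0.07 0 0 0 0.05;0 0 -0.075 0 0 0 0.05;0 0 -0.075 0 0 0 0.05;0 0 -0.075 0 0 0 0.05';python3 go.py 0.5897 0.1456 0.1 99.94
```

```text
time_s: 21.6
position: [0.5276, 0.0046, 0.059]
tcp_rot: [[-0.173, 0.985, 0.001], [0.985, 0.173, -0.0], [-0.0, 0.001, -1.0]]
force: [-0.4, -0.5, 4.1]
opening: 0.183
grasp_force: 30.0
t 21.6 pos [0.5276 0.0046 0.059 ] d [ 0.0002 -0.0005  0.001 ] rz 0.01 dist 0.001 F [-0.4 -0.5  4.1] op 0.183 gf 30.0 z-axis [ 9.e-04 -2.e-04 -1.e+00] q6 -21.6
time_s: 22.1
position: [0.5261, 0.0049, 0.1326]
tcp_rot: [[-0.173, 0.985, -0.002], [0.985, 0.173, 0.0], [0.001, -0.002, -1.0]]
force: [0.1, 0.7, 0.9]
opening: 0.182
grasp_force: 30.0
t 22.1 pos [0.5261 0.0049 0.1326] d [0.1276 0.087  0.0325] rz 0.02 dist 0.158 F [0.1 0.7 0.9] op 0.182 gf 30.0 z-axis [-2.3e-03  4.0e-04 -1.0e+00] q6 -21.6
```

```bash
python3 steer.py '0.03 0.03 0 0 0 0 0.05;0.06 0.05 0 0 0 0 0.05;0.09 0.07 0 0 0 0 0.05;0.115 0.082 0 0 0 0 0.05;0.1276 0.087 0 0 0 0 0.05;0.1276 0.087 0.02 0 0 0 0.05;0.1276 0.087 0.031 0 0 0 0.05;0.1276 0.087 0.031 0 0 0 0.05;0.1276 0.087 0.031 0 0 0 0.05'; python3 go.py 0.5897 0.1456 0.09 99.94
python3 - <<'E'
from rig import bot
import cv2,numpy as np
c=bot.capture("side");np.savez("side5.npz",**c);x,y,w,h=190,170,80,60
cv2.imwrite("pics/b5.png",cv2.resize(c["color"][y:y+h,x:x+w,::-1],None,fx=10,fy=10,interpolation=cv2.INTER_CUBIC))
E
```

```text
time_s: 23.0
position: [0.5901, 0.1446, 0.1018]
tcp_rot: [[-0.172, 0.985, -0.002], [0.985, 0.172, -0.0], [0.0, -0.002, -1.0]]
force: [-0.3, -0.2, -0.4]
opening: 0.19
grasp_force: 30.0
t 23.0 pos [0.5901 0.1446 0.1018] d [ 0.001  -0.0002  0.0118] rz -0.05 dist 0.012 F [-0.3 -0.2 -0.4] op 0.19 gf 30.0 z-axis [-2.1e-03 -2.0e-04 -1.0e+00] q6 -6.6
```

View pics/b5.png

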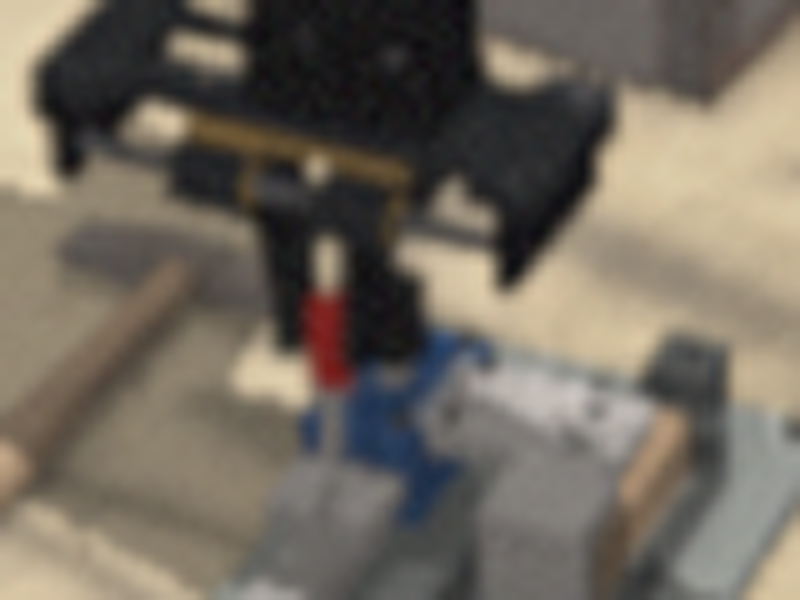

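Pin upright in the grip, tip at about (334,465) over the lug. Correct 1 mm and descend slowly.

```bash
python3 steer.py '0.0012 0 0 0 0 0 0.05;0.0012 0 0.006 0 0 0 0.05;0.0012 0 0.01 0 0 0 0.05;0.0012 0 0.013 0 0 0 0.05;0.0012 0 0.015 0 0 0 0.05;0.0012 0 0.017 0 0 0 0.05;0.0012 0 0.019 0 0 0 0.05;0.0012 0 0.02 0 0 0 0.05'; python3 go.py 0.5897 0.1456 0.058 99.94
```

```text
time_s: 23.85
position: [0.5902, 0.1463, 0.0823]
tcp_rot: [[-0.173, 0.985, -0.001], [0.985, 0.173, -0.001], [-0.0, -0.001, -1.0]]
force: [-2.1, -1.0, 0.6]
opening: 0.188
grasp_force: 30.0
t 23.85 pos [0.5902 0.1463 0.0823] d [-0.0006 -0.0006  0.0243] rz 0.03 dist 0.024 F [-2.1 -1.   0.6] op 0.188 gf 30.0 z-axis [-1.1e-03 -6.0e-04 -1.0e+00] q6 -6.5
```

```bash
python3 steer.py '-0.0004 -0.0006 0.003 0 0 0 0.05;-0.0004 -0.0006 0.006 0 0 0 0.05;-0.0004 -0.0006 0.009 0 0 0 0.05;-0.0004 -0.0006 0.012 0 0 0 0.05;-0.0004 -0.0006 0.015 0 0 0 0.05;-0.0004 -0.0006 0.018 0 0 0 0.05;-0.0004 -0.0006 0.02 0 0 0 0.05;-0.0004 -0.0006 0.022 0 0 0 0.05;-0.0004 -0.0006 0.022 0 0 0 0.05'; python3 go.py 0.5897 0.1456 0.059 99.94
```

```text
time_s: 24.75
position: [0.59, 0.1461, 0.0602]
tcp_rot: [[-0.173, 0.985, -0.0], [0.985, 0.173, 0.0], [0.0, -0.0, -1.0]]
force: [-0.2, -1.5, -1.0]
opening: 0.185
grasp_force: 30.0
t 24.75 pos [0.59   0.1461 0.0602] d [-0.0004 -0.0003  0.0012] rz 0.01 dist 0.001 F [-0.2 -1.5 -1. ] op 0.185 gf 30.0 z-axis [-4.e-04  0.e+00 -1.e+00] q6 -6.6
```

```bash
python3 steer.py '0 0 0.001 0 0 0 0.05;0 0 0.002 0 0 0 0.05;0 0 0.003 0 0 0 0.05;0 0 0.003 0 0 0 0.05'; python3 go.py 0.5897 0.1456 0.059 99.94
```

```text
time_s: 25.15
position: [0.5902, 0.146, 0.0589]
tcp_rot: [[-0.173, 0.985, 0.0], [0.985, 0.173, -0.0], [-0.0, 0.0, -1.0]]
force: [-1.8, -1.4, 8.0]
opening: 0.187
grasp_force: 30.0
t 25.15 pos [0.5902 0.146  0.0589] d [-0.0004 -0.0006 -0.0001] rz 0.03 dist 0.001 F [-1.8 -1.4  8. ] op 0.187 gf 30.0 z-axis [ 5.e-04 -2.e-04 -1.e+00] q6 -6.6
```

Seated on the collar (8 N, at the expected height). Release, rise, check.

```bash
python3 steer.py '0 0 0.001 0 0 0 0.15;0 0 0.001 0 0 0 0.35;0 0 0.001 0 0 0 0.45;0 0 0.001 0 0 0 0.45;0 0 0.001 0 0 0 0.45;0 0 -0.03 0 0 0 0.45;0 0 -0.075 0 0 0 0.45;0 0 -0.12 0 0 0 0.45;-0.05 0 -0.14 0 0 0 0.45;-0.1 -0.02 -0.14 0 0 0 0.45;-0.15 -0.04 -0.14 0 0 0 0.45;-0.2 -0.06 -0.14 0 0 0 0.45;-0.25 -0.06 -0.14 0 0 0 0.45;-0.27 -0.06 -0.14 0 0 0 0.45;-0.27 -0.06 -0.14 0 0 0 0.45'
python3 - <<'E'
from rig import bot
import cv2,numpy as np
o=[]
for n,(x,y,w,h) in(("top",(125,165,150,85)),("side",(190,165,150,85))):
    c=bot.capture(n);np.savez(f"{n}6.npz",**c);o.append(cv2.resize(c["color"][y:y+h,x:x+w,::-1],None,fx=3.5,fy=3.5,interpolation=cv2.INTER_CUBIC))
cv2.imwrite("pics/b6.png",np.vstack(o))
E
```

```text
time_s: 26.65
position: [0.5787, -0.1354, 0.1975]
tcp_rot: [[-0.167, 0.986, 0.002], [0.986, 0.167, -0.002], [-0.003, 0.002, -1.0]]
force: [0.4, -0.3, 0.2]
opening: 0.446
grasp_force: 0.0
```

View pics/b6.png

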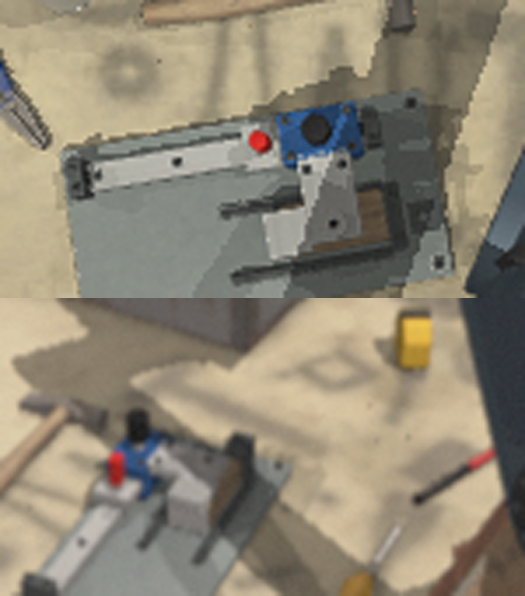

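Top view: the pin's head is on the lug at (259,141), the carriage is against its right stop at (370,125), and the block is up to the end stop at (385,215). The holder is empty.

```bash
python3 -c "
from rig import bot
print(bot.hand_in())"
```

```text
the job is handed in; nothing more can be done
None
```

The job is done and handed in at about 27 s: the block is home in the nest, the carriage is against its right stop, the pin is seated to its collar in the lug, and the gripper is clear of everything.

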